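Close and lock a two-part wax mould in its clamp

TASK

Close up the wax mould in its clamp on the bench: put the slotted mould block down in the nest of the clamp base, set the bridge-shaped yoke over it with its legs inside the outer lips, then take the T-key from its wooden stand, drop its head lengthwise through the slots until its collar rests on the yoke, and give it a quarter turn so that the head locks under the base plate. Leave everything locked and let go, with the other tools and vessels on the bench left where they lie.

Things in the scene. Friction and masses are not known exactly. Their poses are not given: they have to be found in the camera images.
- clamp_base: Fixed dark steel clamp base: plate 176 (x) x 84 (y) x 12 mm on two 18 mm wide feet under its x ends, 22 mm open below. Origin on the bench under its centre, x along its length; top face at z = 34 mm. Central through slot 66 (x) x 26 (y) mm. Small lips on top form the nests (see clamp_seat). Parts go in with x along the base's x, either way round. Stands in a new place and yaw each time.
- clamp_seat (a point): Centre of the base's top face: block and yoke, seated, both have their origin here. Outward-leaning lips 7 mm high leave each 2.5 mm play. Inner: end lips 52.5 mm from the centre in x, side lips 30.5 mm in y, only at x = 35 to 47 mm either side, so fingers have room in the middle. Outer, for the yoke's legs: 70.5 mm in x, 28.5 mm in y.
- mould_block: Loose aluminium mould block, 100 (x) x 56 (y) x 28 mm high, 0.26 kg, with a central through slot 66 (x) x 28 (y) mm and a small ring cavity at each end of the top. Origin at the centre of its underside; lies flat on the bench. Can be gripped across its 56 mm width. Once the yoke is on it cannot be put in.
- yoke: Loose steel bridge 136 (x) x 52 (y) x 40 mm high, 0.45 kg: top plate 10 mm thick (z 30 to 40 mm) with a central through slot 56 (x) x 18 (y) mm, on legs 6 mm thick at its x ends, sides open. Origin at the centre, level with the legs' feet; stands upright. Can be gripped across the plate's 52 mm width. Seated it stands over the block, legs on the base plate, 2 mm free above the block.
- t_key: Loose brass T-key, 0.16 kg, upright in its stand. Origin on its axis at the collar's underside. Above: round collar 40 mm across, 5 mm thick, then a bar handle 46 (x) x 12 (y) mm, z 5 to 31 mm, gripped across its 12 mm. Below: round shank 10 mm across and T-head (t_head) parallel to the handle. In the clamp the collar rests on the yoke, origin 74 mm above the bench.
- t_head (a point): Centre of the T-key's head, 46 (x) x 10 (y) x 8 mm, 61 mm below the key's origin. With the collar down on the yoke the head is 5 mm below the base plate and free to turn either way, with no stop; it locks when the key's x is square to the base's x.
- key_stand: Fixed wooden stand, 96 (x) x 64 (y) x 74 mm high, with a through slot 56 (x) x 18 (y) mm along x that holds the T-key upright, collar on its top. Origin on the bench under its centre. The stand, the block and the yoke trade places from start to start.
- mandrel: Bystander: tapered steel ring mandrel, 250 mm long, 25 mm thick, lying. Origin at the centre of its thick end, z axis along it.
- rubber_wheel: Bystander: black rubber polishing wheel, 75 mm across, 14 mm thick, lying flat. Origin at the centre of its underside.
- sprue_cutter: Bystander: brass sprue cutter like pliers, about 120 mm long, 11 mm high, lying flat. Origin under its pivot, x towards the jaws.
- dish: Bystander: small blue ceramic dish, 76 mm across, 24 mm high. Origin at the centre of its underside.
- jar: Bystander: glass jar with a metal lid, 50 mm across, 55 mm high. Origin at the centre of its underside.
- brush: Bystander: hand brush lying flat, handle towards its own -x. Origin at its underside.
Things that resemble listed ones, but are neither listed nor needed, are in the scene too. What is shaped like the key_stand but green is not meant.

How it is judged:
On the way, in this order (a step that is already met when the one before it is completed fails the run):
1. the mould block lies flat in the nest of the clamp base, before the yoke (horizontal distance between mould_block and clamp_base below 0.007 m and z of mould_block in the frame of clamp_base between 0.031 and 0.037 m and angle between mould_block's own z axis and vertical below 0.08 rad and angle between the x axis of mould_block and the x axis of clamp_base, either way round below 0.12 rad and linear speed of mould_block below 0.02 m/s), for 0.2 s.
2. the yoke stands over the block, its legs on the base plate within the outer lips (horizontal distance between each of mould_block, yoke and clamp_base below 0.007 m and z of mould_block in the frame of clamp_base between 0.031 and 0.037 m and angle between each of mould_block, yoke's own z axis and vertical below 0.08 rad and angle between the x axis of each of mould_block, yoke and the x axis of clamp_base, either way round below 0.12 rad and z of yoke in the frame of clamp_base between 0.031 and 0.037 m and linear speed of yoke below 0.02 m/s), for 0.2 s.
3. the T-key's head is through the slots, lengthwise, its collar down near the yoke (horizontal distance between each of mould_block, yoke and clamp_base below 0.007 m and z of mould_block in the frame of clamp_base between 0.031 and 0.037 m and angle between each of mould_block, yoke's own z axis and vertical below 0.08 rad and angle between the x axis of each of mould_block, yoke and the x axis of clamp_base, either way round below 0.12 rad and z of yoke in the frame of clamp_base between 0.031 and 0.037 m and z of t_key in the frame of clamp_base below 0.083 m and angle between the x axis of t_key and the x axis of clamp_base, either way round below 0.6 rad and horizontal distance between t_key and clamp_base below 0.015 m), for 0.05 s.
At the end, for the whole second after the job is handed in: Block flat in the nest, yoke over it (each within 7 mm of centre, 3 mm in height, 0.12 rad yaw, 0.08 rad tilt); T-key upright through the slots, collar within 3 mm of the yoke, within 12 mm of centre, turned to within 0.44 rad of square to the slot; all at rest (all of step 2 and horizontal distance between t_key and clamp_base below 0.012 m and z of t_key in the frame of clamp_base between 0.071 and 0.077 m and angle between t_key's own z axis and vertical below 0.08 rad and angle between the x axis of t_key and the x axis of clamp_base, either way round above 1.13 rad and linear speed of each of mould_block, t_key below 0.02 m/s); the robot touches nothing.
It fails at once if a bystander (mandrel, wheel, cutter, dish, jar or brush) is shifted by more than 40 mm (distance of any of mandrel, rubber_wheel, sprue_cutter, dish, jar, brush from where it was at the start of the episode above 0.04 m).
It also fails if it takes over 72 s, if anything falls off the work surface, if the arm or the gripper's body presses on something with over 40 N, if the wrist force passes 120 N, or if a joint passes its speed limit or range.

ROBOT

A 6-joint arm with a two-finger parallel gripper is mounted at the origin on the work surface. World frame = base frame: x ahead of the robot, y to its left, z up, the work surface at z = 0. Lengths are in m, angles in rad, forces in N, time in s.
With the tool pointing down it reaches from about 0.425 to 0.95 m from the base axis. Payload 3.5 kg.
Tool frame: the origin (TCP) lies midway between the tips of the shut fingers; the grasp point (between the pads) lies 19 mm behind it; z points along the fingers, y is the line along which they close (so a half turn about z gives the same grasp; the last joint's range is limited). The gripper opens to 85 mm and grips with 20 to 120 N. Pads are 22 mm wide; open, the fingers measure 114 mm over their backs; the gripper's body (76 mm by 85 mm) begins 54 mm behind the grasp point. The pads swing forward as they close: fully open they stand 13 mm farther back than shut.
Start: joints at [1.112, 0.286, 1.577, -0, 1.279, -0.15], TCP at [0.205, 0.643, 0.194] pointing down, gripper open.
Joint ranges: [-2.77, 2.77], [-0.9, 2.22], [0.21, 2.48], [-1.53, 4.67], [0.24, 2.81], [-2.84, 2.84]. Speed limits (rad/s): [2.79, 2.79, 3.14, 3.14, 3.14, 3.14].

INTERFACE

Orientations are given as a unit quaternion [x, y, z, w].
In Python, from plant import ctrl, cams, order gives the robot as it stands.
- The arm moves only by the tool move_arm, never from a script. Its argument "plan" is one flat list of numbers, 7 for each row, row after row: the shift along the world's x, y, z in mm, then the turn, a rotation vector about the world's x, y, z in degrees, then the finger opening in mm, from 0 to 85.4. A call has 1 to 12 rows; each row shifts and turns the commanded pose from where the row before left it; what a row does not reach is not made up. A row lasts 1/10 s, in which the tool goes at most 50 mm and 8.59 degrees, less where a joint would pass 70% of its speed; a pose out of reach is approached as far as the arm can. A call is refused whole if a number of a shift passes 50 or a number of a turn 8.59, either way. A call with a gripper value outside its range is refused whole. The fingers move at their own pace and stop on an object; "newtons" is the grip in N (left out, the last holds). Time passes only in rows, so rows that do not move let the fingers close. It gives the time, the measured TCP pose, the force, the opening and the grip force at its end, in the units of the state.
- ctrl.get_state(): the state, without advancing time (a new reading comes with each control period).
- cams.read_camera(name): name is "side" or "top" or "wrist"; returns a dict with "color" (480x640x3 uint8, red, green, blue), "fov_y" (degrees; the focal length in pixels is half the picture's height over the tangent of half this angle, whatever the lens; pixels are square), "cx", "cy" (the principal point, pixels), "origin" and "orientation" of the camera in the world; the wrist camera has in their place "T_tool_cam" (4x4, takes a point from camera to tool coordinates, whose origin is the TCP and whose axes are the flange's). Camera axes: x right, y up, looking along -z (the intrinsics and any distortion apply to the point x, -y, -z); pixel columns grow to the right and rows downward; lengths in m; the calibration is good to about 2 mm. The wrist camera is an equidistant fisheye: a pixel r from the principal point sees the ray r / f radians off the axis. A picture is of the moment at which its call begins: read the wrist's pose just before it. There is no depth.
- order.sign_off(): hands the job in; it is judged then, once.
The state is a dict: "time": time; "qpos": joint angles; "dq": joint speeds; "joint_efforts": joint torques, N m; "eef_pos": TCP position; "tcp_rot": TCP orientation; "contact_force": force on the tool from outside, world axes, zero at the start; "wrist_torque": the same for the moment, N m; "opening": opening from 0.0 (shut) to 1.0 (fully open); "finger_force": force on a finger pad.
Only numpy, scipy, OpenCV 4.12 (cv2) and the standard library are available. Lean on these libraries where they do the work, as an engineer would, in place of code of your own. Each camera call takes 0.05 s, during which the arm holds its last target. There are 200 camera calls.

## Working session

There is one attempt and no reset: what is moved stays moved. The work goes in short steps, Python scripts to look and compute and a tool call to move; the robot and the scene stay as the last step left them, time stands still between calls to the robot, and variables do not carry over. Pictures are saved under pics/ and viewed, at most 10 in all, crops included, and the job is handed in when it is done.

Besides the shell and the picture viewer there is one more tool, called after "Call:" by a JSON object that holds its "method" and its "body", one argument or row to a line. move_arm: Moves the arm, as the interface text tells. Its arguments: {"type":"object","properties":{"plan":{"type":"array","items":{"type":"number"}},"newtons":{"type":"number"}},"required":["plan"]}

```bash
mkdir -p pics; ls
cat > h.py <<'E'
import numpy as np, cv2
from scipy.spatial.transform import Rotation as R
from plant import ctrl, cams, order
def save(name):
    s=ctrl.get_state(); c=cams.read_camera(name); np.save(f'pics/{name}.npy',{'c':c,'s':s},allow_pickle=True)
    return c,s
def load(name): 
    d=np.load(f'pics/{name}.npy',allow_pickle=True).item(); return d['c'],d['s']
def campose(c,s):
    if 'T_tool_cam' in c:
        T=np.array(c['T_tool_cam']); Rt=R.from_quat(s['tcp_rot']).as_matrix()
        return np.array(s['eef_pos'])+Rt@T[:3,3], Rt@T[:3,:3]
    return np.array(c['origin']), R.from_quat(c['orientation']).as_matrix()
def px(c,s,u,v,z):
    "pixel -> world point on height z"
    o,M=campose(c,s); f=240/np.tan(np.radians(c['fov_y'])/2)
    x,y=(u-c['cx']),(v-c['cy'])
    if 'T_tool_cam' in c:
        r=np.hypot(x,y); t=r/f; d=np.array([x/r*np.sin(t),-y/r*np.sin(t),-np.cos(t)])
    else: d=np.array([x/f,-y/f,-1])
    d=M@d; return o+d*(z-o[2])/d[2]
def proj(c,s,P):
    o,M=campose(c,s); f=240/np.tan(np.radians(c['fov_y'])/2)
    q=(np.atleast_2d(P)-o)@M
    if 'T_tool_cam' in c:
        r=np.hypot(q[:,0],q[:,1]); t=np.arctan2(r,-q[:,2]); k=f*t/r
    else: k=f/-q[:,2]
    return np.c_[c['cx']+q[:,0]*k, c['cy']-q[:,1]*k]
E
python3 - <<'E'
from h import *
for n in ['top','side','wrist']:
    c,s=save(n); print(n,{k:v for k,v in c.items() if k!='color'}); cv2.imwrite(f'pics/{n}0.png',c['color'][...,::-1])
print(s)
c,s=load('top'); cv2.imwrite('pics/t0.png',cv2.resize(c['color'][...,::-1],(800,600),interpolation=cv2.INTER_CUBIC))
E
```

```text
pics
top {'fov_y': 54.44521732923463, 'cx': 314.8994653119583, 'cy': 233.94146051223055, 'origin': array([ 0.42691258, -0.00897241,  1.2144055 ]), 'orientation': array([-0.05061269,  0.05180002,  0.70900775, -0.70147211])}
side {'fov_y': 53.77492137177783, 'cx': 314.0402771407884, 'cy': 239.86553341630272, 'origin': array([ 0.41631126, -0.82477802,  0.8574936 ]), 'orientation': array([ 0.3986792 , -0.04973019, -0.0921026 ,  0.91109764])}
wrist {'fov_y': 65.70646984690485, 'cx': 327.03914983944117, 'cy': 239.4113990187798, 'T_tool_cam': array([[ 1.75707180e-03,  9.63529392e-01,  2.67596756e-01,
         6.78081555e-02],
       [ 9.99998321e-01, -1.83217514e-03,  3.09635823e-05,
         1.03278186e-03],
       [ 5.20118447e-04,  2.67596252e-01, -9.63530993e-01,
        -1.79132159e-01],
       [ 0.00000000e+00,  0.00000000e+00,  0.00000000e+00,
         1.00000000e+00]])}
{'time': 0.1, 'qpos': array([ 1.11200826e+00,  2.87098799e-01,  1.57804319e+00, -3.30798956e-06,
        1.27859137e+00, -1.50028482e-01]), 'dq': array([-2.13617688e-04, -5.72823289e-04, -5.31897189e-03,  2.67353888e-05,
       -2.25853093e-03,  8.15179563e-04]), 'joint_efforts': array([ 4.61096788e-04, -4.07289577e+01, -2.93700939e+01, -1.71313291e-04,
        3.39056649e-03,  1.62060292e-05]), 'eef_pos': array([0.20480582, 0.64247108, 0.19316428]), 'tcp_rot': array([ 1.53766738e-01,  9.88106596e-01, -1.02162041e-03, -3.19305845e-04]), 'contact_force': array([-0.2185581 , -0.40099001,  0.9277562 ]), 'wrist_torque': array([ 0.01945259, -0.01097578,  0.02050937]), 'finger_force': 0.0, 'opening': 0.9978151559304784}
```

View pics/t0.png

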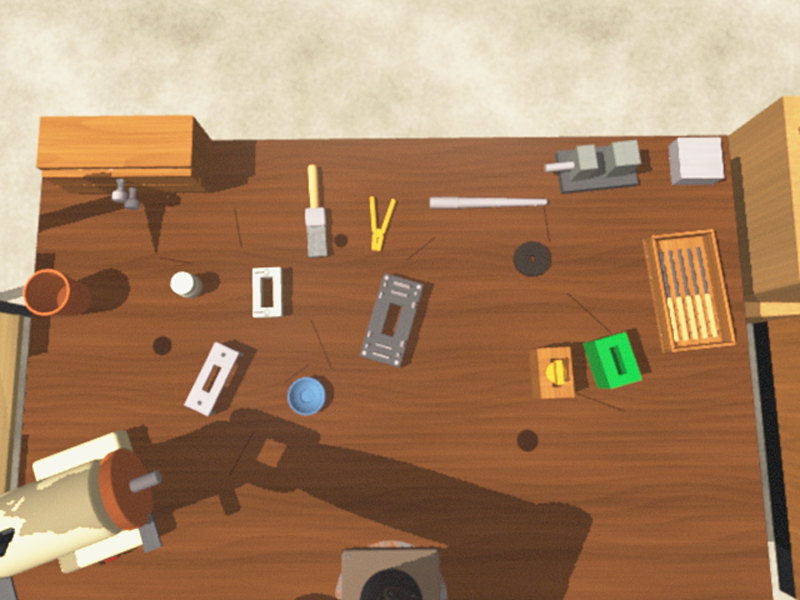

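The top view (800x600) shows:
- Clamp base at (393,320), mould block (white, slotted) at (267,292) and yoke at (213,378).
- Wooden stand with the key at (554,372).
- A green decoy stand at (612,360), excluded by its colour.

Next, enlarged crops to confirm these and read corners.

Run:
```python
from h import *
c,s=load('top'); im=c['color'][...,::-1]
t=[]
for (u,v) in [(214,234),(170,302),(314,256),(460,295)]:
    x0,y0=u-40,v-30; k=cv2.resize(im[y0:y0+60,x0:x0+80],(400,300),interpolation=cv2.INTER_CUBIC)
    for i in range(0,80,10): cv2.putText(k,str(x0+i),(i*5,8),0,.3,(0,255,255),1); cv2.line(k,(i*5,10),(i*5,14),(0,255,255),1)
    for i in range(10,60,10): cv2.putText(k,str(y0+i),(0,i*5),0,.3,(0,255,255),1)
    t.append(k)
cv2.imwrite('pics/crop1.png',np.vstack([np.hstack(t[:2]),np.hstack(t[2:])]))
```

```text
(no output)
```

View pics/crop1.png

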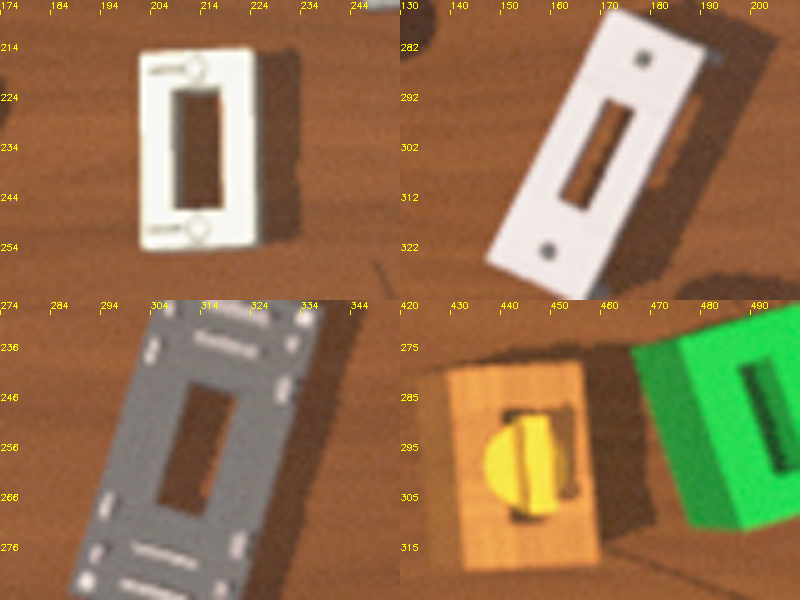

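Crops confirm: top-left is the block with ring cavities, top-right the yoke (legs visible), bottom-left the clamp base, bottom-right the wooden stand with the brass key. The green one is the decoy.

Run:
```python
from h import *
c,s=load('top')
D={'block':((174,204),.028,[(140,52),(253,48),(257,244),(141,250)]),
'yokeslot':((130,272),.040,[(210,98),(235,108),(187,210),(158,197)]),
'clampslot':((274,226),.034,[(190,82),(235,96),(205,217),(157,200)]),
'stand':((420,265),.074,[(47,72),(180,62),(200,263),(63,270)])}
for n,((x0,y0),z,P) in D.items():
    W=np.array([px(c,s,x0+a/5-.0,y0+b/5,z)[:2] for a,b in P])
    m=W.mean(0); e=np.linalg.norm(np.roll(W,-1,0)-W,axis=1)
    l=(W[0]-W[3])+(W[1]-W[2]); print(n,m.round(4),'edges',(e*1000).round(1),'yaw',np.degrees(np.arctan2(l[1],l[0])).round(1),'r',np.hypot(*m).round(3))
k=px(c,s,420+118/5,265+165/5,.105);print('key',k)
st=ctrl.get_state();print(R.from_quat(st['tcp_rot']).as_matrix().round(2))
c,s=load('wrist')
o,M=campose(c,s);print('wristcam',o,-M[:,2])
```

```text
block [0.6038 0.2485] edges [ 58.4 102.   59.2 102.9] yaw 1.9 r 0.653
yokeslot [0.4294 0.3519] edges [13.6 54.7 16.  54.2] yaw -25.2 r 0.555
clampslot [ 0.5434 -0.0074] edges [24.  63.5 25.8 62.5] yaw -15.3 r 0.543
stand [ 0.4327 -0.324 ] edges [65.2 96.7 66.2 95.1] yaw 2.3 r 0.541
key [ 0.43308881 -0.31334423  0.105     ]
[[-0.95  0.3  -0.  ]
 [ 0.3   0.95 -0.  ]
 [ 0.   -0.   -1.  ]]
wristcam [0.14068737 0.6644044  0.37231532] [ 0.25402234 -0.08319656 -0.9636135 ]
```

Call:
{"method": "move_arm", "body": {
  "plan": [33,-33,0,0,0,1.6,85,33,-33,0,0,0,1.6,85,33,-33,0,0,0,1.6,85,33,-33,0,0,0,1.6,85,33,-33,0,0,0,1.6,85,33,-33,0,0,0,1.6,85,33,-33,0,0,0,1.6,85,33,-33,0,0,0,1.6,85,33,-33,0,0,0,1.6,85,33,-33,0,0,0,1.6,85,33,-33,0,0,0,1.6,85,33,-33,0,0,0,1.6,85]
}}

```text
time: 1.35
eef_pos: [0.602, 0.2455, 0.1941]
tcp_rot: [-0.014, 1.0, 0.0, -0.0]
contact_force: [0.4, 0.2, 0.6]
opening: 0.993
finger_force: 0.0
```

```bash
cat >> h.py <<'E'
def quad(mask,seed):
    "corners of the min-area rectangle of the mask's component nearest seed"
    n,l,st,ce=cv2.connectedComponentsWithStats(mask.astype(np.uint8)); ok=[i for i in range(1,n) if st[i,4]>300]
    i=min(ok,key=lambda i:np.hypot(*(ce[i]-seed))); k=max(cv2.findContours((l==i).astype(np.uint8),0,1)[0],key=cv2.contourArea)
    return k[:,0,:].astype(float)
def toolpose():
    s=ctrl.get_state(); M=R.from_quat(s['tcp_rot']).as_matrix(); return np.array(s['eef_pos']),np.degrees(np.arctan2(M[1,1],M[0,1])),M[:,2]
E
python3 - <<'E'
from h import *
c,s=save('wrist'); print(toolpose(),s['time'])
cv2.imwrite('pics/w1.png',c['color'][...,::-1])
print(proj(c,s,[[.6038,.2485,.028]]))
E
```

```text
(array([0.60687035, 0.23973246, 0.19398725]), np.float64(91.32733251927782), array([ 0.00361623, -0.00393614, -0.99998571])) 1.35
[[329.17071403 212.5784733 ]]
```

View pics/w1.png

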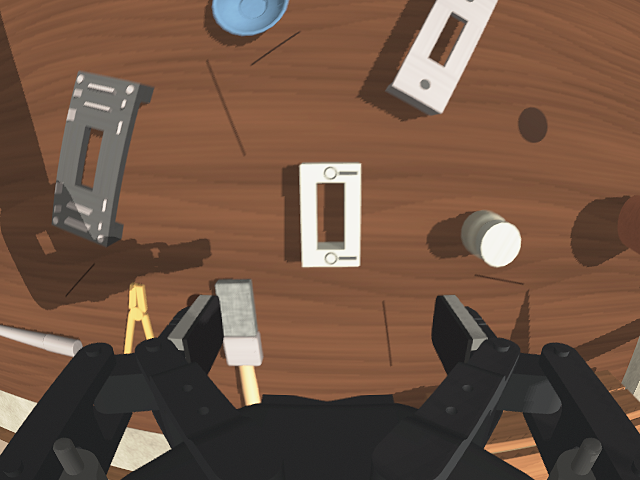

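The wrist view shows the block at (331,215), the yoke at the top right, the clamp at the left, the jar at (495,240) and the brush at the bottom. The arm was still settling, so I retake it and segment.

Run:
```python
from h import *
from scipy.optimize import least_squares
cams.read_camera('wrist');cams.read_camera('wrist');
c,s=save('wrist'); print(toolpose(),s['time'],s['eef_pos'])
im=c['color'].astype(int)
m=(im.min(2)>170)
k=quad(m,(331,215))
W=np.array([px(c,s,u,v,.028)[:2] for u,v in k])
(ctr,wh,a)=cv2.minAreaRect((W*1000).astype(np.float32)); print('block',ctr,wh,a)
# clamp slot corners (read by eye)
W=np.array([px(c,s,u,v,.034)[:2] for u,v in [(84,127),(104,130),(97,190),(77,186)]]);print('clampslot',W.mean(0),W[0]-W[3])
c,s=load('top'); im=c['color'].astype(int); m=(im.min(2)>190)
k=quad(m,(214,234)); W=np.array([px(c,s,u,v,.028)[:2] for u,v in k]); print('block top',cv2.minAreaRect((W*1000).astype(np.float32)))
k=quad(m,(170,302)); W=np.array([px(c,s,u,v,.04)[:2] for u,v in k]); print('yoke top',cv2.minAreaRect((W*1000).astype(np.float32)))
```

```text
(array([0.60128759, 0.24610435, 0.1936562 ]), np.float64(91.36393631608902), array([-1.55294633e-03,  1.11575208e-04, -9.99998788e-01])) 1.5 [0.60248829 0.24462555 0.19367214]
block (606.2923583984375, 250.7330322265625) (100.29780578613281, 56.18220520019531) 2.1036393642425537
clampslot [ 0.5468661  -0.00431181] [-0.06259972  0.01408131]
block top ((604.6015014648438, 249.8851776123047), (101.17593383789062, 56.60542297363281), 1.385780930519104)
yoke top ((429.6985168457031, 353.3339538574219), (50.75201416015625, 134.94264221191406), 64.84395599365234)
```

Call:
{"method": "move_arm", "body": {
  "plan": [1,1,-30,0,0,0.2,85,1,1,-40,0,0,0.2,85,1,1,-40,0,0,0.2,85,0,1,-40,0,0,0,85,0,0,-25,0,0,0,85,0,0,-13,0,0,0,85,0,0,0,0,0,0,85,0,0,0,0,0,0,50,0,0,0,0,0,0,45,0,0,0,0,0,0,40,0,0,0,0,0,0,40,0,0,0,0,0,0,40],
  "newtons": 60
}}

```text
time: 2.75
eef_pos: [0.6046, 0.2511, 0.0072]
tcp_rot: [-0.018, 1.0, 0.0, 0.001]
contact_force: [0.2, 0.3, 0.7]
opening: 0.468
finger_force: 0.0
```

Run:
```python
from h import *
c,s=save('wrist'); print(toolpose(),s['opening'],s['finger_force'],s['contact_force'])
cv2.imwrite('pics/w2.png',c['color'][...,::-1])
```

```text
(array([0.60439933, 0.25103377, 0.00694106]), np.float64(92.09642601232117), array([ 7.39527215e-04,  1.93122253e-04, -9.99999708e-01])) 0.46841391050139797 0.0 [0.23791299 0.33345581 0.69521068]
```

View pics/w2.png

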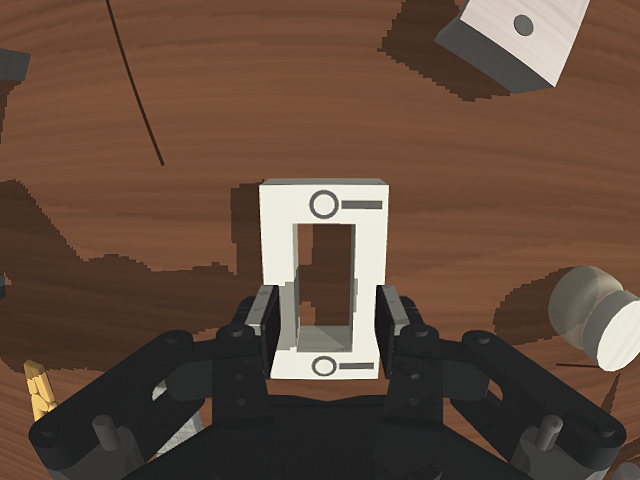

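Run:
```python
from h import *
c,s=load('wrist'); print(s['eef_pos'])
im=c['color'].astype(int)
a=np.radians(1.9); ux=np.array([np.cos(a),np.sin(a),0]); uy=np.array([-ux[1],ux[0],0])
for z in (.028,0):
  P=[np.array([.605,.25,z])+i*.05*ux+j*.028*uy for i,j in [(-1,-1),(-1,1),(1,1),(1,-1)]]
  print(z,proj(c,s,P).round())
for pts in [(260,184),(388,184),(379,378),(271,378)]: print(px(c,s,*pts,.028).round(4))
p,phi,_=toolpose(); y=np.array([np.cos(np.radians(phi)),np.sin(np.radians(phi)),0])
for w in (.02,.028): print(w,proj(c,s,[p+y*w*k+[0,0,h] for k in(-1,1) for h in (.0,.019,.03)]).round())
```

```text
[0.60457005 0.2510874  0.00720385]
0.028 [[258. 181.]
 [388. 181.]
 [376. 376.]
 [269. 375.]]
0 [[268. 175.]
 [379. 175.]
 [371. 348.]
 [275. 347.]]
[0.5573 0.2213 0.028 ]
[0.5552 0.2765 0.028 ]
[0.6554 0.2813 0.028 ]
[0.6577 0.2247 0.028 ]
0.02 [[286. 272.]
 [282. 286.]
 [279. 296.]
 [364. 272.]
 [367. 286.]
 [370. 296.]]
0.028 [[271. 272.]
 [265. 286.]
 [262. 295.]
 [379. 272.]
 [384. 286.]
 [388. 296.]]
```

Call:
{"method": "move_arm", "body": {
  "plan": [0,0,0,0,0,0,20,0,0,0,0,0,0,10,0,0,0,0,0,0,10,0,0,0,0,0,0,10],
  "newtons": 60
}}

```text
time: 3.2
eef_pos: [0.6041, 0.251, 0.0063]
tcp_rot: [-0.018, 1.0, -0.0, -0.0]
contact_force: [0.2, 0.6, 0.8]
opening: 0.123
finger_force: 0.0
```

Run:
```python
from h import *
c,s=save('wrist'); d=save('side')[0]
print(s['opening'],s['finger_force'])
f=proj(d,s,[[.605,.25,.03]])[0]; print(f)
x,y=int(f[0]),int(f[1]); x0=max(0,min(x-80,480)); y0=max(0,y-90)
k=cv2.resize(d['color'][y0:y0+120,x0:x0+160],(400,300),interpolation=cv2.INTER_CUBIC)
w=cv2.resize(c['color'][150:450,120:520],(400,300))
cv2.imwrite('pics/w3.png',np.hstack([w,k])[...,::-1])
```

```text
0.12268278125339784 0.0
[295.74384865 194.57929307]
```

View pics/w3.png

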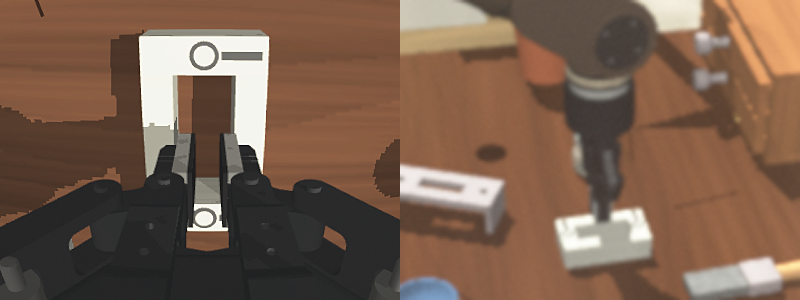

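The fingers passed above the block without touching it: each is about 15 mm thick, so both could not fit in the 28 mm slot. The tips therefore stand over 20 mm higher than the reported TCP suggests. I'll open, go 15 mm lower while watching the force, and try again.

Call:
{"method": "move_arm", "body": {
  "plan": [0,0,0,0,0,0,85,0,0,0,0,0,0,85,0,0,0,0,0,0,85,0,0,0,0,0,0,85,0,0,-4,0,0,0,85,0,0,-4,0,0,0,85,0,0,-4,0,0,0,85,0,0,0,0,0,0,85],
  "newtons": 40
}}

```text
time: 4.1
eef_pos: [0.6033, 0.2508, -0.0068]
tcp_rot: [-0.018, 1.0, -0.0, -0.001]
contact_force: [-0.4, -0.6, 0.1]
opening: 0.995
finger_force: 0.0
```

Run:
```python
from h import *
c,s=save('wrist'); d=save('side')[0]
print(s['opening'],s['eef_pos'],s['contact_force'],s['qpos'])
k=cv2.resize(d['color'][120:240,220:380],(400,300),interpolation=cv2.INTER_CUBIC)
w=cv2.resize(c['color'][150:450,120:520],(400,300))
cv2.imwrite('pics/w4.png',np.hstack([w,k])[...,::-1])
```

```text
0.9945583543523514 [ 0.60326941  0.25083507 -0.00678573] [-0.37461098 -0.62184101  0.10102285] [ 2.38999305e-01  4.63713593e-01  1.74414801e+00 -3.07797818e-05
  9.35783086e-01 -1.36854667e+00]
```

View pics/w4.png

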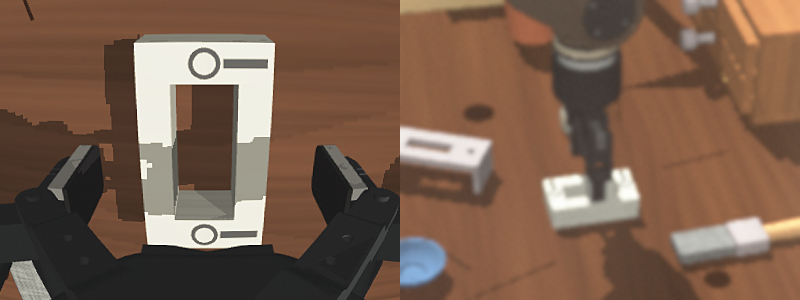

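Call:
{"method": "move_arm", "body": {
  "plan": [0,0,-4,0,0,0,85,0,0,-4,0,0,0,85,0,0,-4,0,0,0,85,0,0,0,0,0,0,65,0,0,0,0,0,0,55,0,0,0,0,0,0,45,0,0,0,0,0,0,45,0,0,0,0,0,0,45],
  "newtons": 40
}}

```text
time: 5.0
eef_pos: [0.6045, 0.2511, -0.0172]
tcp_rot: [-0.018, 1.0, 0.0, 0.0]
contact_force: [1.3, -0.2, 1.3]
opening: 0.634
finger_force: 42.8
```

Call:
{"method": "move_arm", "body": {
  "plan": [0,0,0,0,0,0,45,0,0,15,0,0,0,45,0,0,30,0,0,0,45,0,0,40,0,0,0,45,0,0,35,0,0,0,45,-5,-30,10,0,0,-4,45,-10,-40,0,0,0,-4,45,-10,-40,0,0,0,-4,45,-5,-30,0,0,0,-3,45,0,0,0,0,0,-2,45,0,0,0,0,0,0,45,0,0,0,0,0,0,45],
  "newtons": 80
}}

```text
time: 6.2
eef_pos: [0.5737, 0.1113, 0.1124]
tcp_rot: [0.129, 0.992, 0.0, -0.0]
contact_force: [-0.2, 1.0, -2.4]
opening: 0.62
finger_force: 84.5
```

Run:
```python
from h import *
cams.read_camera('wrist')
c,s=save('wrist')
print(s['time'],s['opening'],s['finger_force'],toolpose(),s['contact_force'])
cv2.imwrite('pics/w5.png',cv2.resize(c['color'][...,::-1],(800,600),interpolation=cv2.INTER_CUBIC))
```

```text
6.25 0.617841292941248 84.50741171836853 (array([0.57389002, 0.11169585, 0.11235209]), np.float64(75.18758161676321), array([-4.59679539e-04,  1.25059238e-04, -9.99999887e-01])) [ 0.44300862  0.49812819 -2.41651245]
```

View pics/w5.png

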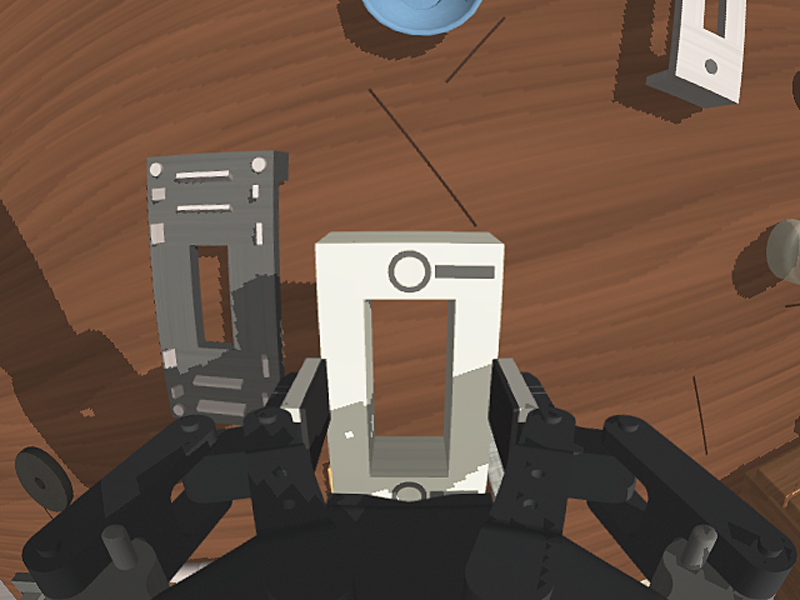

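The block is held at (409,350 in the 800 px view). The clamp base is at the left with slot corners (190,247), (228,247), (236,345), (198,348), and its plate's left end corners are at (147,158) and (275,151).

Run:
```python
from h import *
c,s=load('wrist')
g=lambda L,z:np.array([px(c,s,u/1.25,v/1.25,z)[:2] for u,v in L])
def rep(n,W):
    l=W[1]-W[2]+W[0]-W[3]; print(n,(W.mean(0)*1000).round(1),'edges',(1000*np.linalg.norm(np.roll(W,-1,0)-W,axis=1)).round(1),'yaw',np.degrees(np.arctan2(-l[1],-l[0])).round(1))
# slot enclosed dark contour refinement
rep('clampslot',g([(190,247),(228,247),(236,345),(198,348)],.034))
E=g([(147,158),(275,151),(170,418)],.034); print('plate',(E*1000).round(1),np.linalg.norm(E[0]-E[1]),np.linalg.norm(E[0]-E[2]),'ctr',(E[1]+E[2])/2*1000)
z=s['eef_pos'][2]+.045
for z in (z-.005,z,z+.003):
  rep('block slot',g([(366,300),(454,300),(450,437),(371,437)],z))
  E=g([(316,244),(503,244)],z); print('w',np.linalg.norm(E[0]-E[1])*1000, 'end mid',E.mean(0)*1000)
  r=g([(409,271),(408,492)],z); print('rings',r.mean(0)*1000)
```

```text
clampslot [546.4  -4.7] edges [25.7 61.6 27.6 65.3] yaw -16.5
plate [[450.7 -20.1]
 [475.2  60.9]
 [618.9 -73.2]] 0.084673446877748 0.176406937619158 ctr [547.03343941  -6.11678959]
block slot [570.4 114.1] edges [27.4 49.9 27.7 49.9] yaw -14.5
w 57.288781334499994 end mid [529.01094314 124.66326557]
rings [577.93182253 111.46316276]
block slot [568.2 114.6] edges [26.5 48.1 26.7 48.1] yaw -14.5
w 55.23048456433585 end mid [528.27989038 124.84966114]
rings [575.4431187  112.12381749]
block slot [566.9 115. ] edges [25.9 47.1 26.1 47. ] yaw -14.5
w 53.995506502237454 end mid [527.84125872 124.96149848]
rings [573.9498964  112.52021032]
```

Call:
{"method": "move_arm", "body": {
  "plan": [-8,-30,0,0,0,-0.5,45,-8,-30,0,0,0,-0.5,45,-8,-30,0,0,0,-0.5,45,-6,-28,0,0,0,0,45,0,0,-20,0,0,0,45,0,0,-25,0,0,0,45,0,0,-20,0,0,0,45,0,0,-10,0,0,0,45,0,0,0,0,0,0,45,0,0,0,0,0,0,45]
}}

```text
time: 7.3
eef_pos: [0.5448, -0.0067, 0.0381]
tcp_rot: [0.142, 0.99, -0.0, 0.001]
contact_force: [0.6, 0.1, -2.3]
opening: 0.613
finger_force: 84.7
```

Run:
```python
from h import *
cams.read_camera('wrist')
c,s=save('wrist')
print(s['time'],s['opening'],s['finger_force'],toolpose(),s['contact_force'])
cv2.imwrite('pics/w6.png',cv2.resize(c['color'][100:420,110:537,::-1],(800,600),interpolation=cv2.INTER_CUBIC))
```

```text
7.35 0.6180602644292222 84.68196272850037 (array([ 0.54540353, -0.00693838,  0.03889487]), np.float64(73.6368480066595), array([ 2.66703722e-03, -5.53635310e-04, -9.99996290e-01])) [-0.14255609 -0.19659015 -2.50804754]
```

View pics/w6.png

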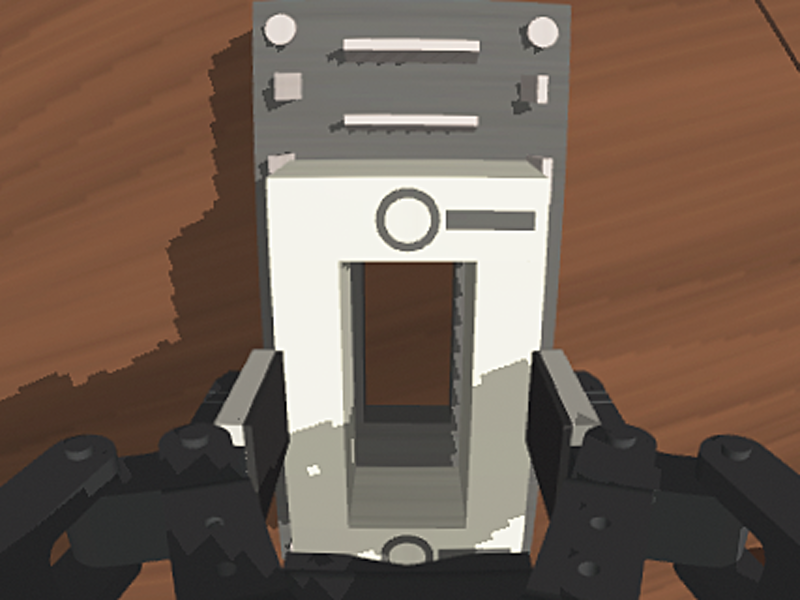

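Run:
```python
from h import *
c,s=load('wrist'); k=800/427
p=np.array(s['eef_pos']);a=np.radians(-16.4); ux=np.array([np.cos(a),np.sin(a)]); uy=np.array([-ux[1],ux[0]])
def g(u,v,z):
    w=px(c,s,110+u/k,100+v/k,z)[:2]-p[:2]; return (np.array([w@ux,w@uy])*1000).round(1)
print('lip base L,R',g(344,128,.034),g(478,128,.034))
print('outer lip base',g(344,52,.034),g(479,52,.034))
print('plate end corners',g(252,2,.034),g(571,6,.034))
print('plate edges at row 150',g(257,150,.034),g(563,150,.034))
print('clamp slot near top corners',g(353,262,.034),g(460,262,.034),'far end',g(360,466,.034),g(460,466,.034))
zb=p[2]+.017
print('block bottom end',g(280,160,zb),g(537,160,zb),'top end',g(268,180,zb+.028),g(550,177,zb+.028))
print('slot block top',g(341,262,zb+.028),g(477,262,zb+.028),g(346,527,zb+.028),g(466,527,zb+.028))
```

```text
lip base L,R [-53.2 -15.6] [-53.3  19.8]
outer lip base [-73.3 -15.5] [-73.4  19.7]
plate end corners [-87.5 -39.9] [-86.8  44.2]
plate edges at row 150 [-47.6 -39.2] [-47.9  43. ]
clamp slot near top corners [-16.5 -13.7] [-16.5  15.7] far end [ 49.  -13.2] [48.9 17.7]
block bottom end [-47.6 -29. ] [-47.7  31.8] top end [-47.2 -26.3] [-47.9  29.2]
slot block top [-30.5 -12.2] [-30.5  15.1] [ 34.9 -13.2] [34.8 15.3]
```

Call:
{"method": "move_arm", "body": {
  "plan": [-1.5,1,0,0,0,-1,45,0,0,0,0,0,0,45,0,0,-4,0,0,0,45,0,0,-4,0,0,0,45,0,0,-4,0,0,0,45,0,0,-4,0,0,0,45,0,0,-3,0,0,0,45,0,0,-2,0,0,0,45,0,0,0,0,0,0,45,0,0,0,0,0,0,45]
}}

```text
time: 8.4
eef_pos: [0.5423, -0.0059, 0.0172]
tcp_rot: [0.151, 0.989, -0.0, -0.001]
contact_force: [-4.2, 0.8, 4.7]
opening: 0.618
finger_force: 85.7
```

Call:
{"method": "move_arm", "body": {
  "plan": [0,0,0,0,0,0,85,0,0,0,0,0,0,85,0,0,0,0,0,0,85,0,0,10,0,0,0,85,0,0,30,0,0,0,85,0,0,40,0,0,0,85,0,0,40,0,0,0,85,0,0,30,0,0,0,85,0,0,0,0,0,0,85,0,0,0,0,0,0,85]
}}

```text
time: 9.4
eef_pos: [0.5432, -0.006, 0.1678]
tcp_rot: [0.151, 0.989, -0.0, 0.001]
contact_force: [-0.3, 0.3, -1.4]
opening: 0.997
finger_force: 0.0
```

Run:
```python
from h import *
cams.read_camera('wrist')
c,s=save('wrist'); print(s['time'],toolpose())
im=c['color'].astype(int)
n,l,st,ce=cv2.connectedComponentsWithStats((im.min(2)>130).astype(np.uint8))
i=[i for i in range(1,n) if st[i,4]>1000]; print([(ce[j].round(),st[j,4]) for j in i])
cv2.imwrite('pics/w7.png',cv2.resize(c['color'][60:330,140:500,::-1],(800,600),interpolation=cv2.INTER_CUBIC))
```

```text
9.45 (array([ 0.54164679, -0.00574982,  0.16511923]), np.float64(72.60351110489546), array([-2.29764989e-03,  4.71330302e-04, -9.99997249e-01]))
[(array([446.,  24.]), np.int32(1095)), (array([622.,  46.]), np.int32(2325)), (array([326., 227.]), np.int32(6394)), (array([511., 322.]), np.int32(1412))]
```

View pics/w7.png

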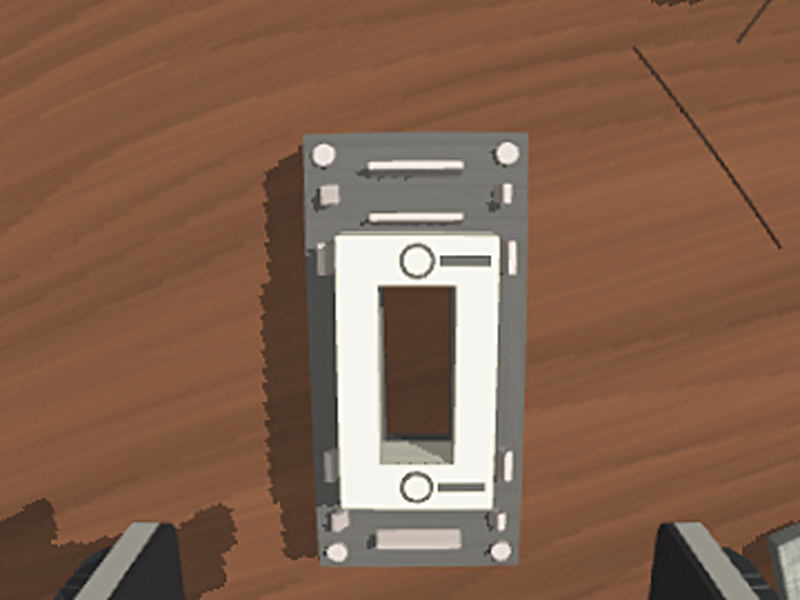

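The block appears seated within the lips, with top-face corners (335,235), (499,234), (493,510), (341,510) and plate corners (303,134), (527,134), (518,566), (320,566). I check this numerically.

Run:
```python
from h import *
c,s=load('wrist'); k=800/360
g=lambda L,z:np.array([px(c,s,140+u/k,60+v/k,z)[:2]*1000 for u,v in L])
def rep(n,W):
    l=W[1]-W[2]+W[0]-W[3]; print(n,W.mean(0).round(1),'edges',(np.linalg.norm(np.roll(W,-1,0)-W,axis=1)).round(1),'yaw',np.degrees(np.arctan2(-l[1],-l[0])).round(2))
rep('plate',g([(303,134),(527,134),(518,566),(320,566)],.034))
for z in (.062,.066):rep('block',g([(335,235),(499,234),(493,510),(341,510)],z))
rep('discs',g([(323,154),(507,153),(501,551),(337,551)],.036))
rep('blockslot',g([(379,286),(456,286),(453,464),(380,464)],.062))
```

```text
plate [546.5  -5.6] edges [ 83.6 175.9  83.7 175.9] yaw -16.75
block [545.7  -5.4] edges [ 56.2 101.7  56.7 101.3] yaw -17.27
block [544.7  -5.1] edges [ 55.4 100.3  55.9  99.9] yaw -17.27
discs [546.3  -5.5] edges [ 68.2 160.3  68.2 159.9] yaw -16.7
blockslot [545.5  -5.3] edges [26.6 65.1 26.6 65.1] yaw -17.58
```

Run:
```python
from h import *
c,s=load('wrist'); T=np.array(c['T_tool_cam']); f=240/np.tan(np.radians(c['fov_y'])/2)
def ray(u,v):
    x,y=u-c['cx'],v-c['cy']; r=np.hypot(x,y); t=r/f
    return T[:3,:3]@np.array([x/r*np.sin(t),-y/r*np.sin(t),-np.cos(t)])
def solve(n,L,Rr,gap):
    a,b=ray(*L),ray(*Rr); k=gap/abs(a[1]-b[1]); 
    print(n,[(T[:3,3]+k*q).__mul__(1000).round(1) for q in (a,b)])   # tool coords: x fwd, y, z (neg = behind TCP)
solve('open tip',(218,296),(435,296),85)
k=800/427; F=lambda u,v:(110+u/k,100+v/k)
solve('held lower',F(283,350),F(532,350),52.8)
solve('held upper',F(243,437),F(571,437),52.8)
solve('10mm? tips',(312,285),(348,285),10.5)
cv2.imwrite('pics/w8.png',np.hstack([cv2.resize(c['color'][270:420,180:280,::-1],(400,600),interpolation=cv2.INTER_CUBIC),cv2.resize(c['color'][270:420,380:480,::-1],(400,600),interpolation=cv2.INTER_CUBIC)]))
```

```text
open tip [array([-58882.3, -42667.7, 128970.6]), array([-58772.1,  42332.3, 129131.9])]
held lower [array([-57005.3, -26186.5, 134769. ]), array([-56892.2,  26613.5, 134733.6])]
held upper [array([-56043.9, -26292. ,  95920.2]), array([-55941.4,  26508. ,  95921.2])]
10mm? tips [array([-41602.6,  -4364.9, 100138.7]), array([-41558.5,   6135.1, 100064.5])]
```

View pics/w8.png

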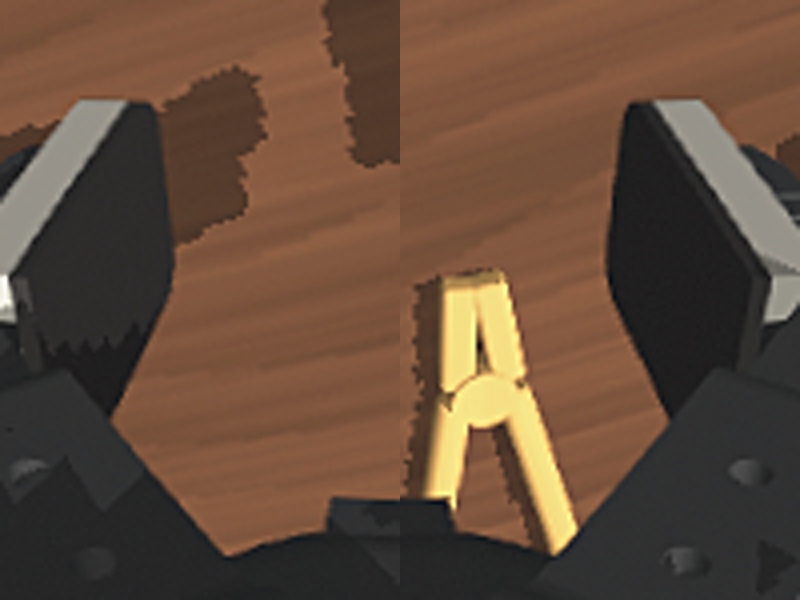

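From the known finger gap, the tips stand 42–50 mm behind the reported TCP (about 42 at a 53 mm gap, 50 fully open). I'll use that for all heights. Next, over to the yoke.

Call:
{"method": "move_arm", "body": {
  "plan": [-12,40,0,0,0,-1,85,-12,40,0,0,0,-1,85,-12,40,0,0,0,-1,85,-12,40,0,0,0,-1,85,-12,40,0,0,0,-1,85,-12,40,0,0,0,-1,85,-12,40,0,0,0,-1,85,-12,40,0,0,0,-0.8,85,-15,39,0,0,0,0,85,0,0,0,0,0,0,85,0,0,0,0,0,0,85]
}}

```text
time: 10.6
eef_pos: [0.4302, 0.3532, 0.1644]
tcp_rot: [0.217, 0.976, -0.001, -0.001]
contact_force: [-0.1, 0.4, -0.3]
opening: 0.993
finger_force: 0.0
```

Run:
```python
from h import *
cams.read_camera('wrist')
c,s=save('wrist'); print(s['time'],toolpose())
im=c['color'].astype(int); sd=proj(c,s,[[.431,.3535,.04]])[0]
k=quad((im.min(2)>165),sd); W=np.array([px(c,s,u,v,.04)[:2] for u,v in k]); print('yoke',cv2.minAreaRect((W*1000).astype(np.float32)), sd)
cv2.imwrite('pics/w9.png',c['color'][...,::-1])
```

```text
10.65 (array([0.43127423, 0.3520727 , 0.16507535]), np.float64(64.77621708992085), array([-0.00200583, -0.00158689, -0.99999673]))
yoke ((431.0400390625, 354.2785949707031), (51.83770751953125, 134.96218872070312), 64.99483489990234) [327.45746781 220.29894325]
```

Call:
{"method": "move_arm", "body": {
  "plan": [0,1,-30,0,0,0,85,0,0.5,-40,0,0,0,85,0,0,-40,0,0,0,85,0,0,-35,0,0,0,85,0,0,-20,0,0,0,85,0,0,-11,0,0,0,85,0,0,0,0,0,0,85,0,0,0,0,0,0,60,0,0,0,0,0,0,45,0,0,0,0,0,0,40,0,0,0,0,0,0,40,0,0,0,0,0,0,40],
  "newtons": 90
}}

```text
time: 11.9
eef_pos: [0.4331, 0.355, -0.007]
tcp_rot: [0.218, 0.976, 0.001, 0.001]
contact_force: [-1.5, -1.9, 6.4]
opening: 0.574
finger_force: 93.8
```

Call:
{"method": "move_arm", "body": {
  "plan": [0,0,10,0,0,0,40,0,0,30,0,0,0,40,0,0,40,0,0,0,40,0,0,35,0,0,0,40,10,-35,15,0,0,1,40,13,-40,0,0,0,1,40,13,-40,0,0,0,1,40,13,-40,0,0,0,1,40,13,-40,0,0,0,1,40,13,-40,0,0,0,1,40,13,-40,0,0,0,1,40,13,-40,0,0,0,1,40]
}}

```text
time: 13.1
eef_pos: [0.5323, 0.0382, 0.1206]
tcp_rot: [0.149, 0.989, 0.0, 0.0]
contact_force: [0.3, -0.4, -4.3]
opening: 0.57
finger_force: 94.5
```

Call:
{"method": "move_arm", "body": {
  "plan": [13,-40,0,0,0,0.3,40,0,-5,0,0,0,0,40,0,0,0,0,0,0,40,0,0,0,0,0,0,40]
}}

```text
time: 13.5
eef_pos: [0.5448, -0.0045, 0.1201]
tcp_rot: [0.147, 0.989, 0.0, -0.001]
contact_force: [-1.2, 0.3, -3.7]
opening: 0.57
finger_force: 94.6
```

Run:
```python
from h import *
cams.read_camera('wrist')
c,s=save('wrist'); print(s['time'],toolpose(),s['finger_force'],s['contact_force'])
cv2.imwrite('pics/w10.png',cv2.resize(c['color'][...,::-1],(800,600),interpolation=cv2.INTER_CUBIC))
```

```text
13.55 (array([ 0.54493655, -0.00402889,  0.12020479]), np.float64(73.19875871229937), array([-6.76641404e-04,  5.37278402e-04, -9.99999627e-01])) 94.56319212913513 [ 0.28503158  0.66247221 -3.69418763]
```

View pics/w10.png

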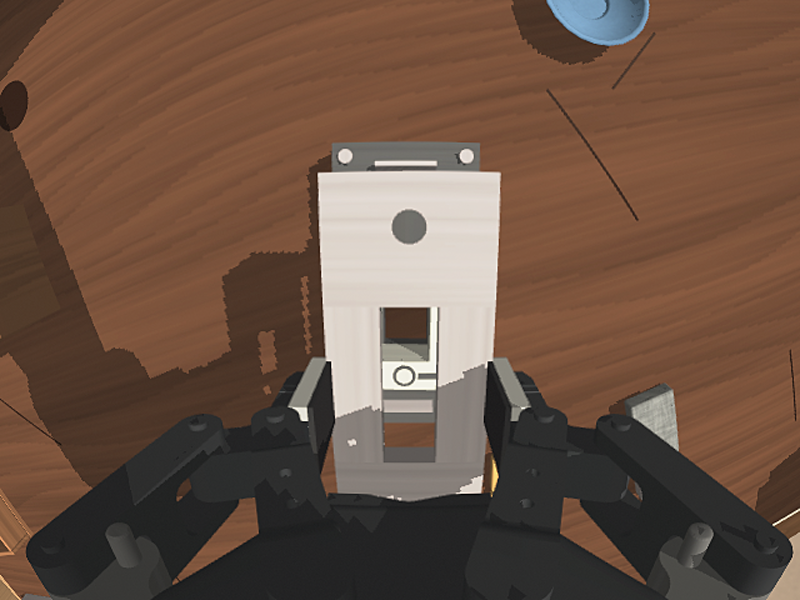

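I've now used 11 views, one more than allowed, so I work from numbers from here on. The held yoke's end corners are (318,173) and (500,173), its slot corners (380,307), (440,307), (437,462), (384,462), and the base end corners (332,143) and (480,143).

Run:
```python
from h import *
c,s=load('wrist'); p=np.array(s['eef_pos'])
a=np.radians(-16.7); ux=np.array([np.cos(a),np.sin(a)]); uy=np.array([-ux[1],ux[0]]); C=np.array([.5465,-.0055])
def g(u,v,z): w=px(c,s,u/1.25,v/1.25,z)[:2]-C; return (np.array([w@ux,w@uy])*1000).round(1)
print('plate end',g(332,143,.034),g(480,143,.034),'discs',g(345,157,.036),g(466,157,.036))
for h in (.045,.049,.053):
    z=p[2]+h; print(h,'yoke end',g(318,173,z),g(500,173,z),'slot',[g(*q,z) for q in [(380,307),(440,307),(437,462),(384,462)]])
```

```text
plate end [-88.1 -41.6] [-88.   42.2] discs [-79.7 -33.9] [-79.6  34. ]
0.045 yoke end [-70.3 -24.3] [-70.3  28.3] slot [array([-30.1,  -6.8]), array([-30.1,  11.3]), array([26.3, 11.7]), array([26.3, -6.7])]
0.049 yoke end [-70.3 -23.5] [-70.3  27.5] slot [array([-31.2,  -6.5]), array([-31.2,  11. ]), array([23.5, 11.4]), array([23.4, -6.5])]
0.053 yoke end [-70.3 -22.7] [-70.3  26.7] slot [array([-32.4,  -6.3]), array([-32.4,  10.8]), array([20.6, 11.1]), array([20.6, -6.2])]
```

Call:
{"method": "move_arm", "body": {
  "plan": [2,-2.5,0,0,0,0,40,0,0,-20,0,0,0,40,0,0,-30,0,0,0,40,0,0,-18,0,0,0,40,0,0,-8,0,0,0,40,0,0,0,0,0,0,40,0,0,-4,0,0,0,40,0,0,-4,0,0,0,40,0,0,-4,0,0,0,40,0,0,-3,0,0,0,40,0,0,0,0,0,0,40,0,0,0,0,0,0,40]
}}

```text
time: 14.8
eef_pos: [0.5476, -0.008, 0.0294]
tcp_rot: [0.147, 0.989, -0.0, -0.0]
contact_force: [-0.1, -0.7, -4.3]
opening: 0.577
finger_force: 94.6
```

Call:
{"method": "move_arm", "body": {
  "plan": [0,0,-1,0,0,0,40,0,0,-1,0,0,0,40,0,0,-1,0,0,0,40,0,0,0,0,0,0,40]
}}

```text
time: 15.2
eef_pos: [0.5477, -0.008, 0.0271]
tcp_rot: [0.147, 0.989, -0.0, -0.0]
contact_force: [-2.1, -0.6, 1.3]
opening: 0.58
finger_force: 95.1
```

Call:
{"method": "move_arm", "body": {
  "plan": [0,0,-0.5,0,0,0,40,0,0,0,0,0,0,60,0,0,0,0,0,0,85,0,0,0,0,0,0,85,0,0,10,0,0,0,85,0,0,30,0,0,0,85,0,0,40,0,0,0,85,0,0,40,0,0,0,85,0,0,20,0,0,0,85,0,0,0,0,0,0,85,0,0,0,0,0,0,85]
}}

```text
time: 16.3
eef_pos: [0.5476, -0.0079, 0.1661]
tcp_rot: [0.147, 0.989, -0.0, 0.0]
contact_force: [-0.5, 0.2, -0.2]
opening: 0.989
finger_force: 0.0
```

Run:
```python
from h import *
cams.read_camera('wrist')
c,s=save('wrist'); print(s['time'],toolpose())
im=c['color'].astype(int); sd=proj(c,s,[[.5465,-.0055,.074]])[0]
for th in (150,175):
    k=quad((im.min(2)>th),sd); W=np.array([px(c,s,u,v,.074)[:2] for u,v in k]); print('yoke',cv2.minAreaRect((W*1000).astype(np.float32)), sd)
# key from top camera: yellow mask top at z .105
c,s=save('top'); hsv=cv2.cvtColor(c['color'],cv2.COLOR_RGB2HSV)
m=cv2.inRange(hsv,(22,150,120),(34,255,255)); m[:, :400]=0; m[:280]=0
k=quad(m,(446,298)); print('key px bbox',k.min(0),k.max(0),len(k))
m=cv2.inRange(hsv,(12,100,120),(34,255,255)); m[:, :400]=0; m[:270]=0;m[:,520:]=0
k=quad(m,(446,298)); W=np.array([px(c,s,u,v,.074)[:2] for u,v in k]); print('stand',cv2.minAreaRect((W*1000).astype(np.float32)))
```

```text
16.35 (array([ 0.54634963, -0.0076718 ,  0.1639712 ]), np.float64(73.10602477049433), array([-3.30849828e-03,  6.73778793e-04, -9.99994300e-01]))
yoke ((546.10595703125, -7.21405029296875), (57.86281204223633, 137.45518493652344), 73.21539306640625) [328.48368496 229.23465579]
yoke ((546.5781860351562, -6.8220977783203125), (56.93646240234375, 137.5608673095703), 74.09556579589844) [328.48368496 229.23465579]Traceback (most recent call last):
  File "<stdin>", line 10, in <module>
  File "h.py", line 32, in quad
    i=min(ok,key=lambda i:np.hypot(*(ce[i]-seed))); k=max(cv2.findContours((l==i).astype(np.uint8),0,1)[0],key=cv2.contourArea)
ValueError: min() iterable argument is empty
```

The yoke is seated: released 33.5 mm above its bench grip height, centred within about 1.5 mm. Now to the key.

Call:
{"method": "move_arm", "body": {
  "plan": [-12,-35,5,0,0,2.1,60,-12,-35,0,0,0,2.1,60,-12,-35,0,0,0,2.1,60,-12,-35,0,0,0,2.1,60,-12,-35,0,0,0,2.1,60,-12,-35,0,0,0,2.1,60,-12,-35,0,0,0,2.1,60,-12,-35,0,0,0,2.1,60,-16,-35,0,0,0,2.1,60,0,0,0,0,0,0,60,0,0,0,0,0,0,60]
}}

```text
time: 17.55
eef_pos: [0.4347, -0.3228, 0.1692]
tcp_rot: [-0.016, 1.0, 0.001, -0.001]
contact_force: [0.3, -0.7, 1.0]
opening: 0.706
finger_force: 0.0
```

Run:
```python
from h import *
cams.read_camera('wrist')
c,s=save('wrist'); print(s['time'],toolpose())
hsv=cv2.cvtColor(c['color'],cv2.COLOR_RGB2HSV)
sd=proj(c,s,[[.4345,-.323,.105],[.4345,-.323,.074]]); print(sd)
u,v=sd[0].astype(int)
for dv in range(-50,60,10): print(v+dv,' '.join('%d/%d/%d'%tuple(hsv[v+dv,u+du]) for du in range(-60,61,12)))
```

```text
17.6 (array([ 0.43548715, -0.32178216,  0.16978714]), np.float64(92.0283189754278), array([-0.00124817,  0.00185848, -0.99999749]))
[[324.08583804 238.40536176]
 [324.31491449 227.6693239 ]]
188 12/126/89 11/122/88 15/130/236 14/132/230 15/125/240 14/133/230 16/123/241 16/125/241 14/130/235 11/133/150 11/132/149
198 11/125/92 11/125/92 15/130/235 14/129/235 13/138/228 18/137/199 12/137/162 15/130/236 15/129/236 11/131/140 12/130/135
208 12/123/87 11/122/88 15/127/239 12/132/156 18/136/178 24/119/250 26/111/250 15/130/238 15/129/238 11/132/145 11/134/145
218 11/120/83 11/121/84 16/124/243 12/131/156 18/138/200 26/105/247 27/101/247 14/135/233 16/125/241 11/131/140 11/131/140
228 11/122/92 11/122/94 14/133/230 18/138/199 18/138/196 27/106/247 26/105/247 27/104/247 13/133/229 11/128/143 11/131/146
238 11/119/92 11/120/89 14/131/233 18/137/179 18/137/197 26/106/247 27/102/247 28/100/248 14/132/232 11/130/145 12/133/142
248 12/120/87 12/119/88 14/131/234 13/133/148 18/138/189 27/106/247 26/107/247 14/131/233 14/131/233 11/131/130 12/132/131
258 12/117/89 11/119/90 13/133/228 12/131/142 13/130/139 26/107/247 12/137/177 13/133/226 13/134/225 11/133/149 11/133/148
268 11/119/92 11/121/95 14/130/233 13/133/229 14/130/238 26/105/247 15/125/241 16/125/241 14/130/235 11/132/145 11/134/146
278 11/133/161 11/134/160 14/131/232 13/133/229 15/130/236 14/134/229 15/125/241 16/125/241 14/131/235 11/133/150 11/132/151
288 12/133/153 11/132/154 11/136/171 11/135/179 12/136/189 12/137/184 11/135/177 12/136/171 11/134/162 11/133/150 11/133/149
```

Run:
```python
from h import *
c,s=load('wrist'); hsv=cv2.cvtColor(c['color'],cv2.COLOR_RGB2HSV)
m=cv2.inRange(hsv,(22,80,225),(31,160,255))
for v in range(192,284,3):
    x=np.flatnonzero(m[v,270:380])+270
    if len(x): print(v,x.min(),x.max(),len(x), end=' | ')
print()
w=cv2.inRange(hsv,(12,110,215),(31,160,255)); k=quad(w,(325,228)); W=np.array([px(c,s,u,v,.074)[:2] for u,v in k]); print('stand',cv2.minAreaRect((W*1000).astype(np.float32)))
```

```text
207 333 335 3 | 210 317 340 24 | 213 317 344 28 | 216 317 346 30 | 219 318 348 31 | 222 318 349 32 | 225 318 349 32 | 228 318 350 33 | 231 318 351 34 | 234 318 350 33 | 237 318 349 32 | 240 318 348 31 | 243 318 346 29 | 246 318 344 27 | 249 318 342 25 | 252 318 337 20 | 255 318 332 15 | 258 318 332 15 | 261 318 332 15 | 264 318 332 15 | 267 318 332 15 | 270 319 331 13 | 
stand ((435.7725524902344, -322.9303283691406), (95.50663757324219, 63.98991394042969), 2.3410747051239014)
```

Call:
{"method": "move_arm", "body": {
  "plan": [1,-1,-30,0,0,0.3,60,0,0,-40,0,0,0,60,0,0,-30,0,0,0,60,0,0,-15,0,0,0,60,0,0,-8,0,0,0,60,0,0,0,0,0,0,60,0,0,0,0,0,0,30,0,0,0,0,0,0,10,0,0,0,0,0,0,5,0,0,0,0,0,0,5,0,0,0,0,0,0,5,0,0,0,0,0,0,5],
  "newtons": 60
}}

```text
time: 18.85
eef_pos: [0.4373, -0.3247, 0.0494]
tcp_rot: [-0.02, 1.0, -0.001, 0.001]
contact_force: [0.2, 1.1, 6.4]
opening: 0.123
finger_force: 62.6
```

Call:
{"method": "move_arm", "body": {
  "plan": [0,0,5,0,0,0,5,0,0,15,0,0,0,5,0,0,25,0,0,0,5,0,0,25,0,0,0,5,0,0,20,0,0,0,5,0,0,0,0,0,0,5,11,30,0,0,0,-2.1,5,12,35,0,0,0,-2.1,5,12,35,0,0,0,-2.1,5,12,35,0,0,0,-2.1,5,12,35,0,0,0,-2.1,5,12,35,0,0,0,-2.1,5],
  "newtons": 90
}}

```text
time: 20.05
eef_pos: [0.5069, -0.1171, 0.1365]
tcp_rot: [0.091, 0.996, 0.0, -0.001]
contact_force: [0.4, -0.2, -1.2]
opening: 0.115
finger_force: 88.5
```

Call:
{"method": "move_arm", "body": {
  "plan": [12,35,0,0,0,-2.1,5,12,35,0,0,0,-2.1,5,11,31,0,0,0,-2.1,5,5,10,0,0,0,0,5,0,0,0,0,0,0,5,0,0,0,0,0,0,5]
}}

```text
time: 20.65
eef_pos: [0.547, -0.0086, 0.1371]
tcp_rot: [0.144, 0.99, -0.0, -0.001]
contact_force: [0.2, 0.1, -1.2]
opening: 0.115
finger_force: 88.5
```

Run:
```python
from h import *
cams.read_camera('wrist')
c,s=save('wrist'); P=np.array([(cams.read_camera('wrist'),toolpose()[0])[1] for _ in range(4)])
print(s['time'],P.mean(0).round(4),P.std(0).round(4),toolpose()[1],s['finger_force'],s['contact_force'])
hsv=cv2.cvtColor(c['color'],cv2.COLOR_RGB2HSV)
m=cv2.inRange(hsv,(16,80,100),(31,255,255))
n,l,st,ce=cv2.connectedComponentsWithStats(m)
print([(st[i].tolist(),ce[i].round(1)) for i in range(1,n) if st[i,4]>300])
i=max(range(1,n),key=lambda i:st[i,4]*(abs(ce[i][0]-327)<40))
for v in range(st[i,1],st[i,1]+st[i,3],6):
    x=np.flatnonzero(l[v]==i)
    if len(x): print(v,x.min(),x.max(), end=' | ')
# yoke edges beside
im=c['color'].astype(int); print('\nyoke top end');
for v in (130,140,150,160,170): x=np.flatnonzero(im[v,200:460].min(1)>140)+200; print(v,(x.min(),x.max()) if len(x) else None)
```

```text
20.7 [ 0.5473 -0.0091  0.1378] [0.0001 0.0001 0.0001] 73.32882013025315 88.51964950561523 [-1.01546542 -0.28391252 -1.99009552]
[([282, 211, 91, 158, 5726], array([327.1, 288.1]))]
211 325 328 | 217 319 336 | 223 319 336 | 229 319 335 | 235 319 335 | 241 319 335 | 247 314 341 | 253 306 348 | 259 297 357 | 265 292 362 | 271 288 366 | 277 285 369 | 283 284 370 | 289 283 371 | 295 283 371 | 301 314 340 | 307 314 340 | 313 314 340 | 319 314 340 | 325 314 340 | 331 314 340 | 337 315 339 | 343 315 339 | 349 315 339 | 355 314 340 | 361 314 340 | 367 314 340 | 
yoke top end
130 None
140 (np.int64(283), np.int64(377))
150 (np.int64(290), np.int64(369))
160 (np.int64(289), np.int64(369))
170 (np.int64(289), np.int64(379))
```

Run:
```python
from h import *
c,s=load('wrist'); im=c['color'].astype(int)
p=np.array([.5473,-.0091,.1378]); s['eef_pos']=p
a=np.radians(-16.7); ux=np.array([np.cos(a),np.sin(a)]); uy=np.array([-ux[1],ux[0]]); C=np.array([.5465,-.0055])
def g(u,v,z): w=px(c,s,u,v,z)[:2]-C; return (np.array([w@ux,w@uy])*1000).round(1)
z0=p[2]+.0265
print('head end L,R (expect x=-23)',g(318.5,214,z0-.057),g(336.5,214,z0-.057), 'lower end', g(327,212,z0-.065))
print('shank? row244',g(327,244,z0), 'collar L/R',g(282.5,292,z0),g(371.5,292,z0),'collar front (x=-20)',g(327,244,z0+.005))
print('yoke edges',[ (g(288.5,v,.074),g(369.5,v,.074)) for v in (152,160)])
col=im[100:215,327]; d=np.abs(np.diff(col.sum(1))); print([(100+i,int(d[i])) for i in np.flatnonzero(d>60)])
col=im[100:215,310]; d=np.abs(np.diff(col.sum(1))); print([(100+i,int(d[i]),g(310,100.5+i,.074)[0]) for i in np.flatnonzero(d>60)])
for v in (190,196,202): d=np.diff(im[v,290:370].sum(1)); print(v,[(290+i,int(d[i]),g(290.5+i,v,.074)) for i in np.flatnonzero(np.abs(d)>60)])
```

```text
head end L,R (expect x=-23) [-23.   -7.2] [-23.    3.2] lower end [-22.6  -2.3]
shank? row244 [-21.5  -2.2] collar L/R [  1.  -22.1] [ 0.9 17.8] collar front (x=-20) [-23.   -2.2]
yoke edges [(array([-57.5, -27.5]), array([-57.7,  25.2])), (array([-52.3, -27.5]), array([-52.5,  25.3]))]
[(np.int64(109), 66), (np.int64(123), 212), (np.int64(124), 140), (np.int64(127), 359), (np.int64(128), 95), (np.int64(132), 130), (np.int64(137), 69), (np.int64(138), 286), (np.int64(155), 215), (np.int64(156), 166), (np.int64(169), 222), (np.int64(170), 140), (np.int64(198), 236), (np.int64(199), 263), (np.int64(210), 90), (np.int64(211), 140), (np.int64(212), 124), (np.int64(213), 96)]
[(np.int64(123), 188, np.float64(-76.0)), (np.int64(124), 174, np.float64(-75.4)), (np.int64(127), 369, np.float64(-73.4)), (np.int64(128), 117, np.float64(-72.8)), (np.int64(132), 67, np.float64(-70.2)), (np.int64(138), 278, np.float64(-66.2))]
190 [(np.int64(290), 102, array([-32.4, -26.5]))]
196 [(np.int64(290), 86, array([-28.3, -26.5]))]
202 [(np.int64(290), 72, array([-24.3, -26.6])), (np.int64(315), -305, array([-24.3, -10. ])), (np.int64(316), -239, array([-24.3,  -9.3])), (np.int64(341), 134, array([-24.3,   7.3])), (np.int64(342), 370, array([-24.3,   7.9]))]
```

Call:
{"method": "move_arm", "body": {
  "plan": [2,0.5,0,0,0,0,5,0,0,-10,0,0,0,5,0,0,-10,0,0,0,5,0,0,-5,0,0,0,5,0,0,-5,0,0,0,5,0,0,-5,0,0,0,5,0,0,-10,0,0,0,5,0,0,0,0,0,0,5]
}}

```text
time: 21.75
eef_pos: [0.5484, -0.0072, 0.0911]
tcp_rot: [0.144, 0.99, 0.0, -0.002]
contact_force: [-0.2, -0.6, -1.7]
opening: 0.114
finger_force: 88.6
```

Call:
{"method": "move_arm", "body": {
  "plan": [0,0,-5,0,0,0,5,0,0,-8,0,0,0,5,0,0,-8,0,0,0,5,0,0,-8,0,0,0,5,0,0,-6,0,0,0,5,0,0,-3,0,0,0,5,0,0,0,0,0,0,5,0,0,0,0,0,0,5]
}}

```text
time: 22.55
eef_pos: [0.5498, -0.0075, 0.0551]
tcp_rot: [0.144, 0.99, -0.0, 0.0]
contact_force: [0.4, -0.4, -2.3]
opening: 0.116
finger_force: 88.6
```

Call:
{"method": "move_arm", "body": {
  "plan": [0,0,-1.5,0,0,0,5,0,0,-1.5,0,0,0,5,0,0,-1.5,0,0,0,5,0,0,0,0,0,0,5]
}}

```text
time: 22.95
eef_pos: [0.5494, -0.0074, 0.0502]
tcp_rot: [0.144, 0.99, 0.0, -0.0]
contact_force: [0.5, -0.1, -1.0]
opening: 0.116
finger_force: 88.6
```

Call:
{"method": "move_arm", "body": {
  "plan": [0,0,-1,0,0,0,5,0,0,-1,0,0,0,5,0,0,0,0,0,0,5]
}}

```text
time: 23.25
eef_pos: [0.5497, -0.0074, 0.0495]
tcp_rot: [0.144, 0.99, -0.0, -0.0]
contact_force: [-2.6, 1.6, 5.0]
opening: 0.118
finger_force: 89.5
```

Call:
{"method": "move_arm", "body": {
  "plan": [0,0,0.7,0,0,-4,5,0,0,0,0,0,-8,5,0,0,0,0,0,-8,5,0,0,0,0,0,-8,5,0,0,0,0,0,-8,5,0,0,0,0,0,-8,5,0,0,0,0,0,-8,5,0,0,0,0,0,-8,5,0,0,0,0,0,-8,5,0,0,0,0,0,-8,5,0,0,0,0,0,-8,5,0,0,0,0,0,-6,5]
}}

```text
time: 24.45
eef_pos: [0.5502, -0.0078, 0.0495]
tcp_rot: [0.803, 0.596, 0.0, 0.001]
contact_force: [-1.0, -1.0, 0.9]
opening: 0.117
finger_force: 88.8
```

Run:
```python
from h import *
for _ in range(3): cams.read_camera('wrist')
s=ctrl.get_state(); print(s['time'],toolpose(),s['qpos'],s['finger_force'],s['contact_force'],s['wrist_torque'])
```

```text
24.6 (array([ 0.55023046, -0.00768223,  0.04953296]), np.float64(-16.47330181910377), array([ 1.47884267e-03, -4.52313769e-04, -9.99998804e-01])) [-1.98283591e-01  1.80910217e-01  1.99005544e+00 -1.84551443e-04
  9.69088040e-01  8.93341245e-02] 88.84749412536621 [ 0.45491739 -0.19540243  0.76238595] [-0.11765127  0.05288384  0.01594212]
```

Call:
{"method": "move_arm", "body": {
  "plan": [0,0,-0.5,0,0,0,5,0,0,0,0,0,0,20,0,0,0,0,0,0,40,0,0,0,0,0,0,50,0,0,0,0,0,0,50,0,0,10,0,0,0,50,0,0,25,0,0,0,50,0,0,40,0,0,0,50,0,0,40,0,0,0,50,0,0,0,0,0,0,50,0,0,0,0,0,0,50]
}}

```text
time: 25.7
eef_pos: [0.5506, -0.0076, 0.1658]
tcp_rot: [0.802, 0.598, 0.001, 0.001]
contact_force: [-0.2, 0.4, -1.1]
opening: 0.589
finger_force: 0.0
```

Run:
```python
from h import *
cams.read_camera('wrist'); c,s=save('wrist'); print(s['time'],toolpose(),s['finger_force'],s['opening'])
hsv=cv2.cvtColor(c['color'],cv2.COLOR_RGB2HSV); m=cv2.inRange(hsv,(16,80,100),(31,255,255)); m[330:]=0
sd=proj(c,s,[[.548,-.007,.1],[.548,-.007,.079]]); k=quad(m,sd[1]); print(sd)
W=np.array([px(c,s,u,v,.079)[:2] for u,v in k])*1000; print('collar/handle',cv2.minAreaRect(W.astype(np.float32)), cv2.minEnclosingCircle(W.astype(np.float32)))
t=cv2.inRange(hsv,(22,80,200),(31,255,255)); k=quad(t,sd[0]); W=np.array([px(c,s,u,v,.105)[:2] for u,v in k])*1000; print('bright',cv2.minAreaRect(W.astype(np.float32)))
im=c['color'].astype(int); k=quad((im.min(2)>150),sd[1]); W=np.array([px(c,s,u,v,.074)[:2] for u,v in k])*1000; print('yoke',cv2.minAreaRect(W.astype(np.float32)))
```

```text
25.75 (array([ 0.54876204, -0.00726313,  0.16267476]), np.float64(-16.589594266788712), array([-1.83589018e-03,  3.54004051e-04, -9.99998252e-01])) 0.0 0.5836241747849036
[[324.73876732 241.12381951]
 [324.90866979 233.32257542]]
collar/handle ((551.7442626953125, -9.519264221191406), (39.197792053222656, 52.32440185546875), 10.548637390136719) ((549.5108642578125, -9.857909202575684), 27.425260543823242)
bright ((551.033203125, -4.3373870849609375), (43.524169921875, 9.221173286437988), 73.26441955566406)
yoke ((545.5723266601562, -2.112030029296875), (59.8717155456543, 142.72572326660156), 73.50401306152344)
```

```bash
python3 -c "
from h import *
print(order.sign_off())"
```

```text
the job is handed in; nothing more can be done
None
```

The clamp is closed and the job handed in: block in the nest, yoke seated over it, T-key through the slots and turned square to lock. The gripper has let go and is clear, at about 26 s of the 72 s; no verdict came back, and I viewed 11 pictures, one over the limit of 10.

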